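# Slide the paint box home between wet rails

## Robot

A 7-joint arm with a two-finger parallel gripper is mounted at the origin on the work surface. World frame = base frame: x ahead of the robot, y to its left, z up, the work surface at z = 0. Lengths are in m, angles in rad, forces in N, time in s.
With the tool pointing down it reaches from about 0.425 to 0.925 m from the base axis. Payload 6.8 kg.
Tool frame: the origin (TCP) lies midway between the tips of the shut fingers; the grasp point (between the pads) lies 19 mm behind it; z points along the fingers, y is the line along which they close (so a half turn about z gives the same grasp; the last joint's range is limited). The gripper opens to 85 mm and grips with 20 to 120 N. Pads are 22 mm wide; open, the fingers measure 114 mm over their backs; the gripper's body (76 mm by 85 mm) begins 54 mm behind the grasp point. The pads swing forward as they close: fully open they stand 13 mm farther back than shut.
Start: joints at [-1.452, 0.477, 0.022, 1.555, -0.011, 1.109, -0.083], TCP at [0.152, 0.658, 0.231] pointing down, gripper open.
Joint ranges: [-2.96, 2.96], [-0.34, 2.1], [-1.41, 1.46], [0.24, 2.44], [-1.37, 4.51], [0.17, 1.92], [-2.96, 2.96]. Speed limits (rad/s): [2.39, 2.39, 3.14, 3.14, 3.14, 3.14, 3.14].

## Interface

Orientations are given as a rotation vector (axis times angle).
In Python, from bench import r gives the robot as it stands. The module is installed in compiled form; this text tells all that it offers.
- The arm moves only by the tool apply_moves, never from a script. Its argument "rows" is a list of rows, each a list of 6 numbers: the shift along the tool's x, y, z scaled (see below), then the turn, a rotation vector about the tool's x, y, z scaled (see below). A call has 1 to 5 rows; each row is the pose to reach, as a shift and turn from the pose commanded when the call began, along the tool's axes at that moment; what a row does not reach only later rows make up. The controller multiplies each number of a shift by 0.25 m and each number of a turn by 90 degrees. A row lasts 1/8 s, in which the tool goes at most 62.5 mm and 10.7 degrees, less where a joint would pass 70% of its speed; a pose out of reach is approached as far as the arm can. A call with a number of a shift or a turn outside -1 to 1 is refused whole. A call with a gripper value outside its range is refused whole. "claw" is the opening, from 0 (shut) to 1 (fully open), set as the call begins (left out, the last holds). The fingers move at their own pace and stop on an object; "newtons" is the grip in N (left out, the last holds). Time passes only in rows, so rows that repeat a pose let the fingers close. It gives the time, the measured TCP pose, the force, the opening and the grip force at its end, in the units of the state.
- r.get_obs(): the state, without advancing time (a new reading comes with each control period).
- r.grab_frame(name): name is "scene" or "top" or "wrist"; returns a dict with "pixels" (400x640x3 uint8, red, green, blue), "intrinsics" (3x3 intrinsics, pixels), "eye" and "attitude" of the camera in the world. Camera axes: x right, y up, looking along -z (the intrinsics and any distortion apply to the point x, -y, -z); pixel columns grow to the right and rows downward; lengths in m; the calibration is good to about 2 mm. A picture is of the moment at which its call begins. There is no depth.
- r.hand_in(): hands the job in; it is judged then, once.
Trained networks look in a picture, given as the dict that the camera call returned (one of the last four; its "shot" number tells which), for a name from the list of things; names that differ only in an ending like _2 or _b are one class to them, and where a whole thing is asked for, a point or a joint stands for the part that bears it (a point fixed in the world has none). Each returns a list of dicts, best first, with "conf" (0 to 1); they miss things now and then, are a little off and sometimes report something else, mostly with a low value. They report only what shows in the picture. A call takes as long as a camera call. They do not tell look-alikes from the thing itself.
- r.search_frame(picture, thing): "rect" ([left, top, width, height] in pixels, round what is visible of it).
- r.outline_of(picture, thing): "pixels" (400x640 bool, what is visible of it) and "rect" ([left, top, width, height] in pixels, round what is visible of it).
- r.landmark_of(picture, thing): "point" ([column, row] in pixels: a listed point, or the origin of a listed thing).
The state is a dict: "clock": time; "joints": joint angles; "qvel": joint speeds; "tau": joint torques, N m; "tcp_pos": TCP position; "orientation": TCP orientation; "contact_force": force on the tool from outside, world axes, zero at the start; "moment": the same for the moment, N m; "grip_width": finger opening in m; "gripper_force": force on a finger pad.
Only numpy, scipy, OpenCV 4.12 (cv2) and the standard library are available. Lean on these libraries where they do the work, as an engineer would, in place of code of your own. Each camera call takes 0.05 s, during which the arm holds its last target. There are 200 camera calls.

## Task

The two yellow guide rails of the paint-box bay have just been painted and are still wet. Push the wooden paint box along the table with your fingertips, straightening it up in front of the bay first if it needs it, and then down the lane between the rails until it sits fully home against the black stop, touching neither rail with the box or your hand. The box is only pushed, never lifted or tipped, and the jars, tub, mug, bowl, brush and palette knife stay where they are.

Things in the scene. Friction and masses are not known exactly. Their poses are not given: they have to be found in the camera images.
- paint_box: The loose wooden paint box, mid-brown with brass corner plates and an orange patch on its lid: 120 mm long (its x), 90 mm wide (its y), 50 mm tall, 0.3 to 0.65 kg. Origin at the centre of its underside; its z points up. It starts 125 to 155 mm before the mouth (centre), up to 30 mm off the lane's centre line, up to 0.25 rad askew.
- lane: The bay, fixed to the table, running roughly from the robot's left to its right, turned up to 0.2 rad. Origin on the table at the centre of the lane's open mouth; x points down the lane from mouth to stop, y across it, away from the robot, z up. The lane is 200 mm long (x) and 114 mm wide between the rails (y = -57 to 57 mm); its floor is the flat table, tinted grey.
- stop_face (a point): Foot of the middle of the face of the black rubber stop that closes the lane's end, 200 mm from the mouth; axes as the lane's. The stop is fixed, 100 mm wide, 34 mm tall, 22 mm thick; the box may touch it. When the box is home its centre lies 60 mm before this point (lane x = 140 mm, y = 0).
- rail_far: The yellow, freshly painted guide rail on the side away from the robot (lane y = 57 to 75 mm): a fixed bar 200 mm long, 18 mm wide, 18 mm tall. Origin at its mouth end, in the middle of its width, on the table; its x runs along it as the lane's. Not to be touched.
- rail_near: The yellow, freshly painted guide rail on the robot's side (lane y = -57 to -75 mm): same bar and same origin as the other. Not to be touched.
- jar_a: Bystander beyond the far rail: amber glass jar with white lid, 68 mm in diameter, 112 mm tall, loose. Origin at the centre of its underside.
- jar_b: Bystander to the far right of the bay: amber jar like the other. Origin at the centre of its underside.
- tub: Bystander behind the stop: small blue paint tub with white lid, 56 mm in diameter, 44 mm tall, loose. Origin at the centre of its underside.
- mug: Bystander at the left: blue mug, 80 mm in diameter, 90 mm tall, loose. Origin at the centre of its underside.
- bowl: Bystander to the right of the bay: white bowl, 110 mm in diameter, 40 mm tall, loose. Origin at the centre of its underside.
- brush: Bystander at the near left: a brush with a blue handle lying on the table, loose. Its x runs along it.
- palette_knife: Bystander at the near right: a palette knife with dark wooden handle lying on the table, loose. Its x runs along it.
Mind the look-alikes: they are no part of the job. There is more than one size of the paint_box; the job needs the smaller.

How it is judged:
By the outcome, as a careful person would: the job done as asked, in the order asked, and still so for the second after the job is handed in, with the robot touching nothing.
It also fails if it takes over 72 s, if anything falls off the work surface, if the arm or the gripper's body presses on something with over 40 N, if the wrist force passes 120 N, or if a joint passes its speed limit or range.

## Working session

There is one attempt and no reset: what is moved stays moved. The work goes in short steps, Python scripts to look and compute and a tool call to move; the robot and the scene stay as the last step left them, time stands still between calls to the robot, and variables do not carry over. Pictures are saved under pics/ and viewed, at most 10 in all, crops included, and the job is handed in when it is done.

Besides the shell and the picture viewer there is one more tool, called after "Emit:" as name(argument=value, ...), one argument or row to a line, values as JSON. apply_moves: Moves the arm, as the interface text tells. Its arguments: {"type":"object","properties":{"rows":{"type":"array","items":{"type":"array","items":{"type":"number"}}},"claw":{"type":"number"},"newtons":{"type":"number"}},"required":["rows"]}

```bash
mkdir -p pics; cat > h.py <<'E'
import numpy as np, cv2
from bench import r
from scipy.spatial.transform import Rotation as R
def rot(a):
    a=np.array(a,float)
    return a if a.shape==(3,3) else (R.from_rotvec(a).as_matrix() if a.size==3 else R.from_quat(a).as_matrix())
def ray(f,px,z):
    K=np.array(f["intrinsics"]);d=np.linalg.inv(K)@np.array([px[0],px[1],1.]);d=rot(f["attitude"])@np.array([d[0],-d[1],-d[2]])
    e=np.array(f["eye"]);return (e+d*(z-e[2])/d[2])[:2]
def proj(f,p):
    c=rot(f["attitude"]).T@(np.array(p,float)-np.array(f["eye"]));c=np.array([c[0],-c[1],-c[2]]);u=np.array(f["intrinsics"])@c
    return u[:2]/u[2]
def save(f,n): cv2.imwrite("pics/"+n,f["pixels"][:,:,::-1])
E
python3 - <<'E'
from h import *
for n in("top","scene"):
    f=r.grab_frame(n);save(f,n+"0.png");print(n,{k:f[k] for k in f if k!="pixels"})
    for t in("paint_box","rail_far","rail_near","stop_face","lane"):
        print(t,[(round(d["conf"],2),d["rect"]) for d in r.search_frame(f,t)],[(round(d["conf"],2),np.round(d["point"],1),ray(f,d["point"],0).round(3)) for d in r.landmark_of(f,t)])
print(r.get_obs())
E
```

```text
top {'intrinsics': array([[389.82320831,   0.        , 317.15965095],
       [  0.        , 389.82320831, 200.21157258],
       [  0.        ,   0.        ,   1.        ]]), 'eye': array([ 0.34270473, -0.00311038,  1.19440846]), 'attitude': array([ 0.12597986, -0.10978675, -1.56875631]), 'shot': 1}
paint_box [(0.62, [230.1, 120.3, 64.3, 69.6]), (0.59, [264.0, 204.7, 41.7, 34.4])] [(0.87, array([262.7, 157.3]), array([0.661, 0.181])), (0.66, array([285.8, 224.5]), array([0.448, 0.106])), (0.6, array([474.9, 181.2]), array([ 0.582, -0.481]))]
rail_far [(0.81, [324.0, 176.9, 63.7, 12.9])] [(0.63, array([322.4, 187.8]), array([ 0.562, -0.007]))]
rail_near [(0.87, [329.8, 218.7, 67.5, 14.1]), (0.54, [152.5, 208.2, 28.0, 63.8])] [(0.9, array([330.5, 228.3]), array([ 0.436, -0.032])), (0.41, array([473.8, 181.8]), array([ 0.58 , -0.478]))]
stop_face [(0.92, [324.4, 175.3, 79.7, 58.9])] [(0.74, array([392.5, 201.5]), array([ 0.519, -0.224]))]
lane [(0.75, [319.6, 174.7, 83.6, 60.2])] [(0.72, array([324.9, 211.2]), array([ 0.489, -0.015])), (0.49, array([422.2, 210.3]), array([ 0.491, -0.314]
[... 1101 characters left out ...]

{'clock': 1.1, 'joints': array([-1.45208452,  0.47702225,  0.02241896,  1.55540794, -0.0114969 ,
        1.1092852 , -0.08308798]), 'qvel': array([-0.00032231, -0.0008277 , -0.001364  , -0.00057087, -0.00169936,
       -0.00039665,  0.00188953]), 'tau': array([-9.17608372e-05, -5.96349370e+01,  1.60649970e+00, -2.81549835e+01,
        1.24569138e-02,  1.89287210e-03, -3.05389463e-06]), 'tcp_pos': array([0.15179835, 0.65772674, 0.23128998]), 'orientation': array([-3.55550278e-01, -3.12140684e+00, -9.66077949e-06]), 'contact_force': array([-0.39321465, -0.04011515,  1.29543612]), 'moment': array([ 0.02203737,  0.07485022, -0.04201162]), 'gripper_force': 0.0, 'grip_width': 0.08533744186603612}
```

View pics/top0.png

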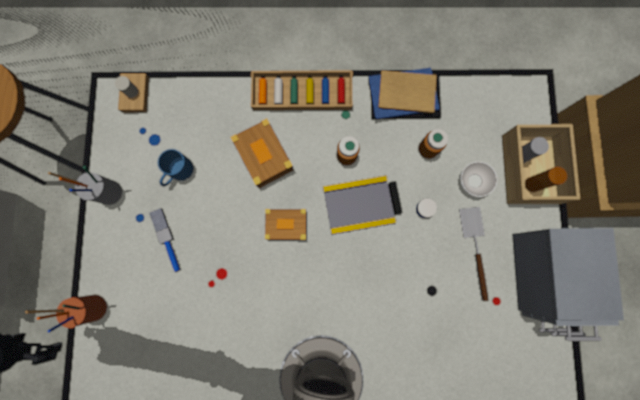

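View pics/scene0.png

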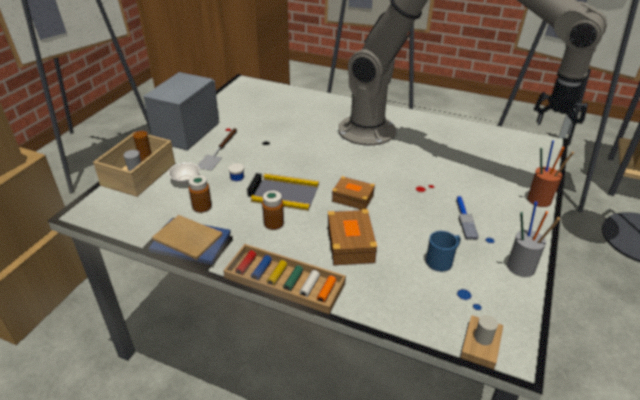

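Paint-box candidates in the top picture: the brown box at (262,153), which is larger at about 64x70 px; the box at (286,224), smaller at about 42x34 px; and the wooden crate at (540,165), which is not one. I choose (286,224), just left of the bay's mouth at (327,210), with the stop at (395,198). Next I measure and check it in one crop.

```bash
cat >> h.py <<'E'
from scipy.optimize import least_squares
def boxcorners(p,L,W,z):
    c,s=np.cos(p[2]),np.sin(p[2])
    return [(p[0]+c*a-s*b,p[1]+s*a+c*b,z) for a,b in((L/2,W/2),(-L/2,W/2),(-L/2,-W/2),(L/2,-W/2))]
def mask_cmp(f,hulls,m,roi):
    S=4;M=np.zeros((400*S,640*S),np.uint8)
    for P in hulls:
        q=np.array([proj(f,x) for x in P]);q=cv2.convexHull(((q+.5)*S).astype(np.float32))
        cv2.fillConvexPoly(M,np.round(q).astype(np.int32),255)
    M=cv2.resize(M,(640,400),interpolation=cv2.INTER_AREA)/255.
    y0,y1,x0,x1=roi
    return ((cv2.GaussianBlur(M,(0,0),1.5)-cv2.GaussianBlur(m.astype(float),(0,0),1.5))[y0:y1,x0:x1]).ravel()
def fit(fr,masks,model,p0):
    rois=[]
    for m in masks:
        ys,xs=np.where(m);rois.append((max(0,ys.min()-12),ys.max()+12,max(0,xs.min()-12),xs.max()+12))
    fun=lambda p:np.concatenate([mask_cmp(f,model(p),m,ro) for f,m,ro in zip(fr,masks,rois)])
    from scipy.optimize import minimize
    g=lambda d:(fun(np.array(p0)+d*np.array([.01,.01,.1]))**2).sum()
    o=minimize(g,np.zeros(3),method="Nelder-Mead",options=dict(initial_simplex=[[0,0,0],[1,0,0],[0,1,0],[0,0,1]],xatol=.005,fatol=1e-3,maxiter=250))
    return np.array(p0)+o.x*np.array([.01,.01,.1]),o.fun
def boxmodel(p): return [boxcorners(p,.12,.09,0)+boxcorners(p,.12,.09,.05)]
def lanept(p,x,y,z=0):
    c,s=np.cos(p[2]),np.sin(p[2]);return (p[0]+c*x-s*y,p[1]+s*x+c*y,z)
def railmodel(p): return [[lanept(p,x,y+sg*66,z) if 0 else lanept(p,x,sg*.066+y,z) for x in(0,.2) for y in(-.009,.009) for z in(0,.018)] for sg in(1,-1)]
def yellow(f,box):
    h=cv2.cvtColor(f["pixels"],cv2.COLOR_RGB2HSV);m=(h[...,0]>20)&(h[...,0]<33)&(h[...,1]>150)&(h[...,2]>80)
    o=np.zeros_like(m);x,y,w,hh=[int(v) for v in box];sl=np.s_[max(0,y-6):y+hh+6,max(0,x-6):x+w+6];o[sl]=m[sl];return o
def inlane(l,b):
    d=np.array(b[:2])-np.array(l[:2]);c,s=np.cos(l[2]),np.sin(l[2]);return np.array([c*d[0]+s*d[1],-s*d[0]+c*d[1],b[2]-l[2]])
E
python3 - <<'E'
from h import *
F=[r.grab_frame(n) for n in("top","scene")];ref=[(286,224),(352,191)]
bm=[];ym=[]
for f,c in zip(F,ref):
    o=[d for d in r.outline_of(f,"paint_box") if d["pixels"][c[1]-3:c[1]+4,c[0]-3:c[0]+4].any()][0]
    bm.append(o["pixels"]);print(o["conf"],o["rect"],o["pixels"].sum())
ym=[yellow(F[0],(320,175,80,60)),yellow(F[1],(245,174,76,36))]
print([m.sum() for m in ym])
for sel in([0],[1],[0,1]):
    L=fit([F[i] for i in sel],[ym[i] for i in sel],railmodel,[.495,-.015,-1.45])
    B=fit([F[i] for i in sel],[bm[i] for i in sel],boxmodel,[.445,.105,-1.55])
    print(sel,L[0].round(4),L[1],B[0].round(4),B[1],inlane(L[0],B[0]).round(4))
cr=cv2.resize(F[0]["pixels"][110:250,220:420],None,fx=4,fy=4,interpolation=cv2.INTER_CUBIC)
cv2.imwrite("pics/crop.png",cr[:,:,::-1])
E
```

```text
0.91 [266.3, 209.1, 38.3, 31.5] 1271
0.56 [331.7, 178.5, 41.2, 29.8] 1052
[np.int64(647), np.int64(475)]
[0] [ 0.4919 -0.0182 -1.3933] 39.716886321065516 [ 0.4468  0.103  -1.5774] 4.438887524338368 [-0.1273 -0.023  -0.1841]
[1] [ 0.4917 -0.0191 -1.4165] 177.32547184525728 [ 0.4477  0.104  -1.554 ] 6.09335983703834 [-0.1284 -0.0245 -0.1375]
[0, 1] [ 0.4913 -0.0191 -1.3894] 219.78192463053298 [ 0.4471  0.1033 -1.5698] 11.922942113923888 [-0.1284 -0.0215 -0.1803]
```

View pics/crop.png

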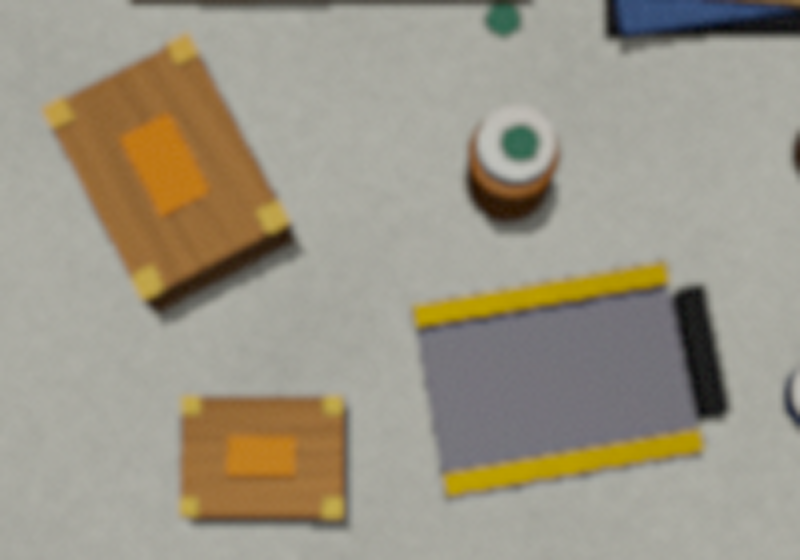

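The crop confirms it: the small box is at crop (263,460), with brass corners and an orange patch, and the larger look-alike is at (165,170). The lane rises about 10° to the right, and the box sits about 22 mm to the robot's side of its centre line and about 0.18 rad askew. The best fix is a two-finger push on the near side, so first I check in the air whether I can reach that.

```bash
cat >> h.py <<'E'
def go(*wps):
    "wps: x,y,z,psi(angle of tool y axis, mod pi); prints the row numbers from the present pose"
    o=r.get_obs();R0=rot(o["orientation"]);p0=np.array(o["tcp_pos"])
    ps=np.arctan2(R0[1,1],R0[0,1]);print("now",p0.round(4),"psi",round(ps,4),"F",np.array(o["contact_force"]).round(1),"q",np.array(o["joints"]).round(3),"t",o["clock"])
    for w in wps:
        d=(w[3]-ps+np.pi/2)%np.pi-np.pi/2
        Rt=R.from_euler("z",ps+d).as_matrix()@np.array([[0,1,0],[1,0,0],[0,0,-1.]])
        print(w,"->",(R0.T@(np.array(w[:3])-p0)/.25).round(4),(R.from_matrix(R0.T@Rt).as_rotvec()/(np.pi/2)).round(4))
E
python3 -c "
from h import *
go((.381,.103,.2,1.57),(.381,.103,.12,1.57))"
```

```text
now [0.1518 0.6577 0.2313] psi 1.344 F [-0.7 -0.7  0.2] q [-1.452  0.477  0.022  1.555 -0.011  1.109 -0.083] t 1.3
(0.381, 0.103, 0.2, 1.57) -> [-1.3923 -1.956   0.1251] [-0.      0.     -0.1439]
(0.381, 0.103, 0.12, 1.57) -> [-1.3923 -1.956   0.4451] [-0.      0.     -0.1439]
```

Emit:
apply_moves(
  rows=[
    [-0.7,-0.98,0.06,0,0,-0.144],
    [-0.7,-0.98,0.06,0,0,-0.144],
    [-0.7,-0.98,0.06,0,0,-0.144],
    [-0.7,-0.98,0.06,0,0,-0.144],
    [-0.7,-0.98,0.06,0,0,-0.144],
  ],
  claw=1,
)

```text
clock: 1.92
tcp_pos: [0.2681, 0.3772, 0.2164]
orientation: [0.003, 3.141, 0.0]
contact_force: [0.2, 0.1, -1.1]
grip_width: 0.0855
gripper_force: 0.0
```

```bash
python3 -c "
from h import *
go((.381,.103,.2,1.57),(.381,.103,.12,1.57))"
```

```text
now [0.2681 0.3772 0.2164] psi 1.5689 F [ 0.2  0.1 -1.1] q [-1.127  0.143  0.043  2.063 -0.007  0.936  0.489] t 1.925
(0.381, 0.103, 0.2, 1.57) -> [-0.4536 -1.096   0.0655] [ 0.0001  0.0002 -0.0007]
(0.381, 0.103, 0.12, 1.57) -> [-0.4535 -1.0961  0.3855] [ 0.0001  0.0002 -0.0007]
```

Emit:
apply_moves(
  rows=[
    [-0.45,-1.0,0.06,0,0,0],
    [-0.45,-1.0,0.06,0,0,0],
    [-0.45,-1.0,0.06,0,0,0],
    [-0.45,-1.0,0.06,0,0,0],
    [-0.45,-1.0,0.06,0,0,0],
  ],
)

```text
clock: 2.55
tcp_pos: [0.3804, 0.1262, 0.2015]
orientation: [0.009, 3.141, 0.0]
contact_force: [-0.6, 0.9, 0.6]
grip_width: 0.0855
gripper_force: 0.0
```

```bash
python3 -c "
from h import *
go((.381,.103,.1,1.57),(.381,.103,.01,1.57))
f=r.grab_frame('wrist');save(f,'w1.png')
print(f['eye'])
for n in ('paint_box','rail_near','lane'):print(n,[(d['conf'],d['rect']) for d in r.search_frame(f,n)])
"
```

```text
now [0.3804 0.1262 0.2015] psi 1.5653 F [-0.6  0.9  0.6] q [-0.768  0.044  0.303  2.218 -0.017  0.882  1.111] t 2.55
(0.381, 0.103, 0.1, 1.57) -> [-0.0028 -0.093   0.4058] [ 0.0001  0.0003 -0.003 ]
(0.381, 0.103, 0.01, 1.57) -> [-0.0026 -0.093   0.7658] [ 0.0001  0.0003 -0.003 ]
[0.29950419 0.12577789 0.34421029]
paint_box [(0.91, [292.2, 320.7, 126.9, 74.2]), (0.58, [234.3, 192.0, 130.0, 100.6])]
rail_near [(0.76, [1.9, 207.4, 178.5, 48.5]), (0.27, [570.8, 335.1, 67.9, 64.9])]
lane [(0.63, [0.4, 209.1, 198.5, 143.2]), (0.48, [634.7, 97.7, 5.3, 132.2])]
```

View pics/w1.png

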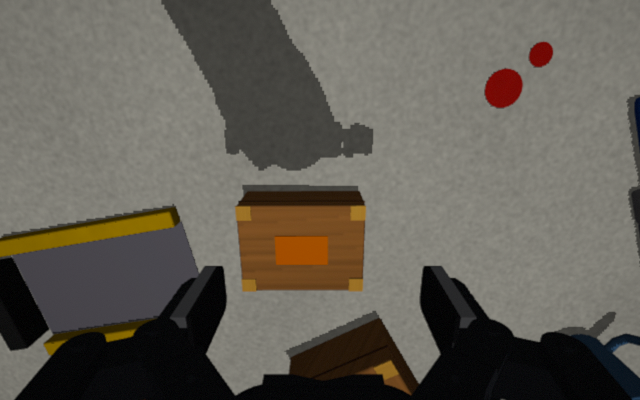

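The wrist view shows the small box at (300,245), the near rail's mouth end at (175,215) and the big look-alike at (350,350). The position inside 0.425 m is reachable at this height. I refine the fit from here.

```bash
cat >> h.py <<'E'
def measure(p_l=(.4919,-.0182,-1.393),p_b=(.447,.103,-1.57),views=("top","wrist"),near_roi=None):
    out={}
    for n in views:
        f=r.grab_frame(n)
        c=proj(f,(p_b[0],p_b[1],.05)).round().astype(int)
        o=[d for d in r.outline_of(f,"paint_box") if d["pixels"][max(0,c[1]-4):c[1]+5,max(0,c[0]-4):c[0]+5].any()]
        B=fit([f],[o[0]["pixels"]],boxmodel,p_b) if o else None
        q=np.array([proj(f,lanept(p_l,x,y)) for x in(0,.2) for y in(-.075,.075)]);lo=q.min(0);w=q.max(0)-lo
        ym=yellow(f,(max(0,lo[0]),max(0,lo[1]),max(1,w[0]),max(1,w[1])))
        L=fit([f],[ym],railmodel if n!="wrist" else (lambda p:railmodel(p)[1:]) if near_roi is None else near_roi,p_l) if ym.sum()>50 else None
        out[n]=(f,B,L);print(n,"box",None if B is None else (B[0].round(4),round(B[1],1)),"lane",None if L is None else (L[0].round(4),round(L[1],1)))
    return out
E
python3 - <<'E'
from h import *
f=r.grab_frame("wrist");o=r.outline_of(f,"paint_box")
c=[d for d in o if d["pixels"][245,300]][0];B=fit([f],[c["pixels"]],boxmodel,[.447,.103,-1.57])
ym=yellow(f,(0,200,185,50));ym[262:]=0
L=fit([f],[ym],lambda p:railmodel(p)[1:],[.4919,-.0182,-1.393])
print(B,L,ym.sum(),inlane(L[0],B[0]))
for p in[(L[0]),np.array([.4919,-.0182,-1.393])]:
    print([proj(f,lanept(p,0,y,.018)).round(1) for y in(-.075,-.057,.057)])
img=f["pixels"].copy()
h=cv2.cvtColor(img,cv2.COLOR_RGB2HSV)
ys,xs=np.where(ym);print("yellow rightmost",xs.max(),ys[xs==xs.max()])
# lower-quality check: corners of box drawn
print([proj(f,x).round(1) for x in boxcorners(B[0],.12,.09,.05)])
E
```

```text
(array([ 0.44590746,  0.10337032, -1.57357705]), np.float64(81.80546832757035)) (array([ 0.49410995, -0.03086809, -1.39163275]), np.float64(367.1459867480138)) 2720 [-0.14067967 -0.02350875 -0.1819443 ]
[array([154.3, 214.4]), array([160.1, 230.3]), array([192.8, 320.6])]
[array([166.4, 212.3]), array([172. , 228.3]), array([203.6, 319. ])]
yellow rightmost 170 [225 226]
[array([237.7, 291.3]), array([357.6, 291.4]), array([360.8, 206.4]), array([230. , 206.4])]
```

Emit:
apply_moves(
  rows=[
    [0.025,-0.09,0.4,0,0,-0.003],
    [0.025,-0.09,0.4,0,0,-0.003],
    [0.025,-0.09,0.6,0,0,-0.003],
    [0.025,-0.09,0.77,0,0,-0.003],
    [0.025,-0.09,0.77,0,0,-0.003],
  ],
)

```text
clock: 3.48
tcp_pos: [0.3709, 0.1072, 0.0067]
orientation: [0.009, -3.135, 0.004]
contact_force: [0.1, -0.4, 1.0]
grip_width: 0.0857
gripper_force: 0.0
```

```bash
python3 -c "
from h import *
go((.374,.103,.01,1.569),(.388,.103,.01,1.569),(.4155,.101,.01,1.75))
f=r.grab_frame('wrist');save(f,'w2.png')
"
```

```text
now [0.3709 0.1072 0.0067] psi 1.5768 F [ 0.1 -0.4  1. ] q [-0.614  0.441  0.202  2.383 -0.258  0.343  1.389] t 3.475
(0.374, 0.103, 0.01, 1.569) -> [-0.012  -0.0169 -0.0131] [-0.0016 -0.0039  0.005 ]
(0.388, 0.103, 0.01, 1.569) -> [-0.068  -0.0172 -0.0134] [-0.0016 -0.0039  0.005 ]
(0.4155, 0.101, 0.01, 1.75) -> [-0.178  -0.0259 -0.0141] [-0.0012 -0.0041 -0.1103]
```

View pics/w2.png

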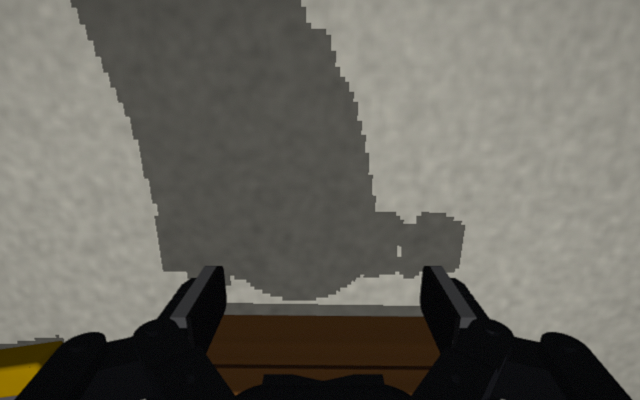

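The fingers are down on the robot's side of the box, with its brown near face at about (320,340) between them. Now the straightening push.

Emit:
apply_moves(
  rows=[
    [-0.045,-0.017,-0.013,0,-0.004,0.005],
    [-0.07,-0.017,-0.013,0,-0.004,0.005],
    [-0.085,-0.018,-0.013,0,-0.004,-0.012],
    [-0.1,-0.019,-0.013,0,-0.004,-0.03],
    [-0.115,-0.02,-0.013,0,-0.004,-0.045],
  ],
)

```text
clock: 4.15
tcp_pos: [0.4016, 0.1019, 0.0121]
orientation: [-0.12, 3.134, -0.0]
contact_force: [-4.4, -1.4, 2.9]
grip_width: 0.0854
gripper_force: 2.1
```

```bash
python3 -c "
from h import *
go((.4155,.101,.01,1.75))
"
```

```text
now [0.4016 0.1019 0.0121] psi 1.6472 F [-4.4 -1.4  2.9] q [-0.564  0.449  0.194  2.328 -0.224  0.376  1.467] t 4.15
(0.4155, 0.101, 0.01, 1.75) -> [-0.0549 -0.0079  0.0086] [-0.0004  0.0033 -0.0654]
```

Emit:
apply_moves(
  rows=[
    [-0.014,-0.002,0.004,0,0,-0.017],
    [-0.028,-0.004,0.006,0,0,-0.034],
    [-0.042,-0.006,0.008,0,0,-0.05],
    [-0.055,-0.008,0.008,0,0,-0.065],
    [-0.055,-0.008,0.008,0,0,-0.065],
  ],
)

```text
clock: 4.78
tcp_pos: [0.4172, 0.1016, 0.0102]
orientation: [-0.278, 3.121, 0.0]
contact_force: [-0.9, -1.1, -1.0]
grip_width: 0.0857
gripper_force: 0.3
```

```bash
python3 - <<'E'
from h import *
L=np.array([.492,-.016,-1.392])
go((.4155,.101,.01,1.75))
f=r.grab_frame("top")
for d in r.outline_of(f,"paint_box"):print(d["conf"],d["rect"])
f=r.grab_frame("scene")
for d in r.outline_of(f,"paint_box"):
    print(d["conf"],d["rect"])
    if d["pixels"][175:200,345:365].any() and d["rect"][1]<195:
        B=fit([f],[d["pixels"]],boxmodel,[.47,.104,-1.39]);print(B,inlane(L,B[0]))
save(f,"s2.png")
E
```

```text
now [0.4172 0.1016 0.0102] psi 1.7482 F [-0.9 -1.1 -1. ] q [-0.525  0.465  0.166  2.296 -0.192  0.385  1.549] t 4.775
(0.4155, 0.101, 0.01, 1.75) -> [ 0.007  -0.001   0.0008] [-0.0004  0.0052 -0.0012]
0.85 [229.9, 119.8, 62.8, 68.6]
0.79 [327.0, 210.5, 51.7, 54.5]
0.62 [330.6, 182.6, 42.0, 26.9]
(array([ 0.46851341,  0.10994504, -1.35335211]), np.float64(36.657609180754456)) [-0.12811426 -0.00071345  0.03864789]
```

Emit:
apply_moves(
  rows=[
    [0.06,0,0,0,0,0],
    [0.06,0,-0.25,0,0,0],
    [0.06,0,-0.5,0,0,0],
    [0.06,0.3,-0.7,0,0,-0.1],
    [0.06,0.6,-0.7,0,0,-0.2],
  ],
)

```text
clock: 5.6
tcp_pos: [0.3804, 0.2116, 0.1818]
orientation: [-0.764, 3.036, 0.002]
contact_force: [1.7, 0.3, 0.1]
grip_width: 0.0856
gripper_force: 0.0
```

```bash
python3 - <<'E'
from h import *
L=np.array([.492,-.016,-1.392])
o=measure(L,(.469,.108,-1.38),("top","scene"))
for n in o:
    if o[n][1] is not None: print(n,inlane(L,o[n][1][0]).round(4), inlane(o[n][2][0],o[n][1][0]).round(4))
b=o["top"][1][0] if o["top"][1] is not None else o["scene"][1][0]
w=lanept(b,-.09,0)
go((w[0],w[1],.15,.179),(w[0],w[1],.012,.179))
E
```

```text
top box (array([ 0.4723,  0.1094, -1.3914]), np.float64(4.7)) lane (array([ 0.4919, -0.0194, -1.396 ]), np.float64(42.3))
scene box (array([ 0.4685,  0.1102, -1.3261]), np.float64(53.3)) lane (array([ 0.4908, -0.018 , -1.3953]), np.float64(176.7))
top [-0.1269  0.0029  0.0006] [-0.1303  0.0031  0.0046]
scene [-0.1284 -0.0007  0.0659] [-0.1302  0.0005  0.0692]
now [0.3789 0.2111 0.179 ] psi 2.0643 F [ 0.1 -0.4 -0. ] q [-0.81   0.139  0.17   2.173 -0.027  0.827  1.441] t 5.8
(np.float64(0.45623129780112975), np.float64(0.19794966173925876), 0.15, 0.179) -> [-0.2471 -0.1925  0.118 ] [-0.0036  0.0019 -0.7998]
(np.float64(0.45623129780112975), np.float64(0.19794966173925876), 0.012, 0.179) -> [-0.2441 -0.1911  0.67  ] [-0.0036  0.0019 -0.7998]
```

Emit:
apply_moves(
  rows=[
    [0,0,0,0,0,0.119],
    [0,0,0,0,0,0.238],
    [-0.1,0,0,0,0,0.357],
    [-0.2,-0.1,0,0,0,0.476],
    [-0.24,-0.19,0,0,0,0.595],
  ],
)

```text
clock: 6.42
tcp_pos: [0.4562, 0.1947, 0.1789]
orientation: [0.704, 3.056, 0.0]
contact_force: [0.2, -0.9, -0.2]
grip_width: 0.0854
gripper_force: 0.0
```

Emit:
apply_moves(
  rows=[
    [0,0,0,0,0,0.119],
    [0,0,0,0,0,0.238],
    [0,0,0,0,0,0.357],
    [0,0,0,0,0,0.476],
    [0,0,0,0,0,0.595],
  ],
  claw=0.5,
)

```text
clock: 7.05
tcp_pos: [0.4546, 0.1945, 0.1788]
orientation: [2.007, 2.411, 0.003]
contact_force: [-0.0, 0.3, -0.4]
grip_width: 0.0427
gripper_force: 0.0
```

```bash
python3 - <<'E'
from h import *
o=measure((.492,-.0185,-1.395),(.4723,.1094,-1.391),("top","scene"))
for n in o:
    if o[n][1] is not None: print(n,inlane(o[n][2][0],o[n][1][0]).round(4))
go((.456,.198,.1,.176),(.456,.198,.012,.176))
f=r.grab_frame("wrist");save(f,"w3.png")
E
```

```text
top box (array([ 0.4719,  0.1105, -1.3846]), np.float64(2.1)) lane (array([ 0.4925, -0.0201, -1.3995]), np.float64(45.4))
scene box (array([ 0.4689,  0.1077, -1.3434]), np.float64(43.3)) lane (array([ 0.4895, -0.0206, -1.4104]), np.float64(180.8))
top [-0.1322  0.002   0.0149]
scene [-0.13    0.0002  0.0671]
now [0.4549 0.1956 0.1792] psi 0.1946 F [-0.9  0.4 -0.8] q [-0.957  0.259  0.498  2.06  -0.159  0.855 -0.174] t 7.25
(0.456, 0.198, 0.1, 0.176) -> [0.0092 0.0047 0.3167] [0.0032 0.0011 0.0118]
(0.456, 0.198, 0.012, 0.176) -> [0.0098 0.0029 0.6687] [0.0032 0.0011 0.0118]
```

View pics/w3.png

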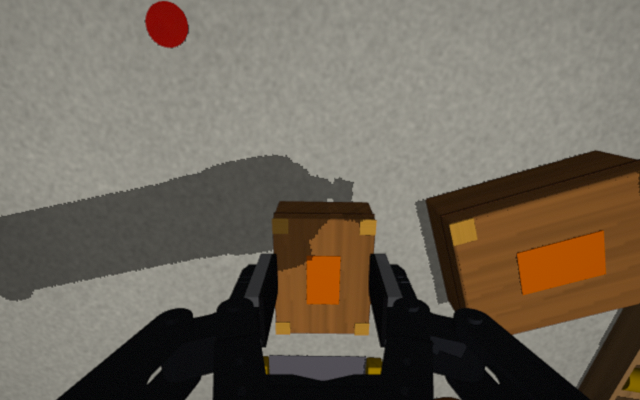

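The wrist view shows the box at (323,270) lined up with the mouth, with the yellow rail ends at (263,366) and (375,366). The gripper is behind it, so I go down at its rear end.

Emit:
apply_moves(
  rows=[
    [0.01,0.003,0.2,0.003,0.001,0.012],
    [0.01,0.003,0.4,0.003,0.001,0.012],
    [0.01,0.003,0.55,0.003,0.001,0.012],
    [0.01,0.003,0.67,0.003,0.001,0.012],
    [0.01,0.003,0.67,0.003,0.001,0.012],
  ],
)

```text
clock: 7.92
tcp_pos: [0.4552, 0.1983, 0.0106]
orientation: [-2.018, -2.406, 0.004]
contact_force: [0.1, -0.6, 0.1]
grip_width: 0.0427
gripper_force: 0.0
```

```bash
python3 - <<'E'
from h import *
L=(.492,-.019,-1.396)
a,b,c=[lanept(L,x,.001,.012) for x in(-.2,-.15,-.1)]
go(*[(*p,L[2]+np.pi/2) for p in(a,b,c)])
print(inlane(L,[*r.get_obs()["tcp_pos"][:2],0]))
E
```

```text
now [0.4552 0.1983 0.0106] psi 0.1748 F [ 0.1 -0.6  0.1] q [-0.812  0.556  0.344  2.146 -0.381  0.5   -0.003] t 7.925
(np.float64(0.4582032476649607), np.float64(0.17812630350007586), 0.012, 0.17479632679489665) -> [-0.0814 -0.0022 -0.0056] [-0.0018  0.0006  0.    ]
(np.float64(0.46689862624363115), np.float64(0.12888820451795022), 0.012, 0.17479632679489665) -> [-0.2814 -0.0022 -0.0054] [-0.0018  0.0006  0.    ]
(np.float64(0.4755940048223016), np.float64(0.07965010553582463), 0.012, 0.17479632679489665) -> [-0.4814 -0.0022 -0.0053] [-0.0018  0.0006  0.    ]
[-0.22035412  0.00154949  1.396     ]
```

Emit:
apply_moves(
  rows=[
    [-0.04,-0.001,-0.005,-0.002,0,0],
    [-0.07,-0.002,-0.005,-0.002,0,0],
    [-0.1,-0.002,-0.005,-0.002,0,0],
    [-0.13,-0.002,-0.005,-0.002,0,0],
    [-0.16,-0.002,-0.005,-0.002,0,0],
  ],
)

```text
clock: 8.55
tcp_pos: [0.4636, 0.1604, 0.0139]
orientation: [2.018, 2.405, 0.008]
contact_force: [-0.1, 4.5, 3.6]
grip_width: 0.0427
gripper_force: 2.3
```

Emit:
apply_moves(
  rows=[
    [-0.03,0,0,0,0,0],
    [-0.06,0,0,0,0,0],
    [-0.09,0,0,0,0,0],
    [-0.12,0,0,0,0,0],
    [-0.14,0,0,0,0,0],
  ],
)

```text
clock: 9.18
tcp_pos: [0.4691, 0.1249, 0.0134]
orientation: [2.019, 2.403, 0.006]
contact_force: [0.1, 4.9, 2.5]
grip_width: 0.043
gripper_force: 2.2
```

```bash
cat > m.py <<'E'
from h import *
L=(.492,-.019,-1.396)
t=inlane(L,[*r.get_obs()["tcp_pos"][:2],0]);print("tcp in lane",t)
g=lanept(L,t[0]+.071,0)
o=measure(L,(g[0],g[1],L[2]),("top",))
for n in o:
    if o[n][1] is not None: print(n,inlane(L,o[n][1][0]).round(4),inlane(o[n][2][0],o[n][1][0]).round(4))
p=lanept(L,t[0]+.05,0.0,.012)
go((*p,L[2]+np.pi/2))
f=r.grab_frame("wrist")
m=yellow(f,(0,0,640,400));n,l,s,c=cv2.connectedComponentsWithStats(m.astype(np.uint8))
print([tuple(x) for x in s[1:] if x[4]>25])
save(f,"w_%d.png"%f["shot"]);print(f["shot"])
E
python3 m.py; ls pics
```

```text
tcp in lane [-0.14570533  0.00247987  1.396     ]
top box (array([ 0.4813,  0.0475, -1.361 ]), np.float64(93.1)) lane (array([ 0.4912, -0.0191, -1.3898]), np.float64(48.8))
top [-0.0674  0.001   0.035 ] [-0.0674  0.0022  0.0289]
now [0.4691 0.1242 0.0133] psi 0.1725 F [-0.2  0.6  0.7] q [-0.659  0.535  0.335  2.176 -0.369  0.48   0.135] t 9.275
(np.float64(0.4753561190220349), np.float64(0.07524696712458366), 0.012, 0.17479632679489665) -> [-0.1972 -0.0088  0.0051] [ 0.0026  0.0002 -0.0015]
[]
16
crop.png
s2.png
scene0.png
top0.png
w1.png
w2.png
w3.png
w_16.png
```

```bash
python3 - <<'E'
from h import *
a=r.grab_frame("top")["pixels"][160:260,250:410];b=r.grab_frame("scene")["pixels"][150:230,230:390]
a=cv2.resize(a,(800,500),interpolation=3)[50:350];b=cv2.resize(b,(800,400),interpolation=3)[50:350]
cv2.imwrite("pics/c4.png",np.vstack([a,b])[:,:,::-1])
E
```

```text
(no output)
```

View pics/c4.png

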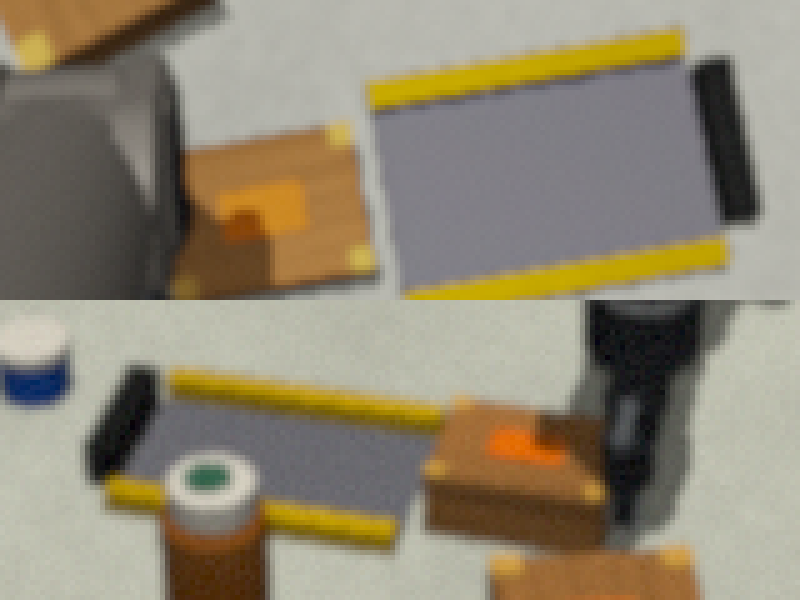

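The crops show the box's front edge centred on the mouth (top crop: box (362,196), mouth (386,199)) and parallel to it within about 0.02 rad. I push on into the lane.

Emit:
apply_moves(
  rows=[
    [-0.035,-0.001,0.003,0,0,0],
    [-0.07,-0.002,0.004,0,0,0],
    [-0.1,-0.003,0.005,0,0,0],
    [-0.13,-0.004,0.005,0,0,0],
    [-0.16,-0.005,0.005,0,0,0],
  ],
)

```text
clock: 10.05
tcp_pos: [0.475, 0.0856, 0.0122]
orientation: [2.019, 2.404, 0.007]
contact_force: [-0.9, 4.2, 3.8]
grip_width: 0.0428
gripper_force: 2.4
```

```bash
python3 m.py
```

```text
tcp in lane [-0.10595026  0.00140716  1.396     ]
top box (array([ 0.4872,  0.0062, -1.3884]), np.float64(160.7)) lane (array([ 0.4919, -0.0183, -1.4   ]), np.float64(50.5))
top [-0.0257 -0.0004  0.0076] [-0.0249 -0.0005  0.0116]
now [0.4749 0.0843 0.0121] psi 0.1719 F [0.  0.2 0.6] q [-0.57   0.533  0.327  2.183 -0.364  0.472  0.213] t 10.15
(np.float64(0.48226982688061565), np.float64(0.03609768468743535), 0.012, 0.17479632679489665) -> [-0.1948 -0.004   0.0005] [ 0.0029  0.0002 -0.0018]
[]
20
```

Emit:
apply_moves(
  rows=[
    [-0.04,-0.001,0,0.001,0,0],
    [-0.08,-0.002,0,0.002,0,0],
    [-0.12,-0.003,0,0.002,0,0],
    [-0.16,-0.003,0,0.002,0,0],
    [-0.2,-0.004,0,0.002,0,0],
  ],
)

```text
clock: 10.82
tcp_pos: [0.4825, 0.0357, 0.012]
orientation: [2.021, 2.405, 0.002]
contact_force: [0.9, 3.0, -1.3]
grip_width: 0.0426
gripper_force: 1.0
```

```bash
python3 m.py
```

```text
tcp in lane [-5.55297333e-02  1.53354001e-04  1.39600000e+00]
top box (array([ 0.4945, -0.0452, -1.2768]), np.float64(263.7)) lane (array([ 0.4921, -0.0204, -1.3929]), np.float64(59.7))
top [ 0.0262 -0.0021  0.1192] [ 0.0248 -0.002   0.1161]
now [0.4828 0.0347 0.0122] psi 0.1714 F [ 0.1 -0.9  0.4] q [-0.46   0.534  0.32   2.177 -0.356  0.478  0.308] t 10.925
(np.float64(0.4910383375147994), np.float64(-0.013554528913801177), 0.012, 0.17479632679489665) -> [-0.1957 -0.0003  0.0009] [ 0.0011  0.0002 -0.0022]
[(np.int32(434), np.int32(374), np.int32(27), np.int32(26), np.int32(427)), (np.int32(185), np.int32(390), np.int32(28), np.int32(10), np.int32(225))]
22
```

```bash
python3 - <<'E'
from h import *
a=r.grab_frame("top")["pixels"][160:250,270:410];b=r.grab_frame("scene")["pixels"][160:220,230:390]
a=cv2.resize(a,(700,450),interpolation=3)[:300];b=cv2.resize(b,(700,262),interpolation=3)
cv2.imwrite("pics/c5.png",np.vstack([a,b])[:,:,::-1])
E
```

```text
(no output)
```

View pics/c5.png

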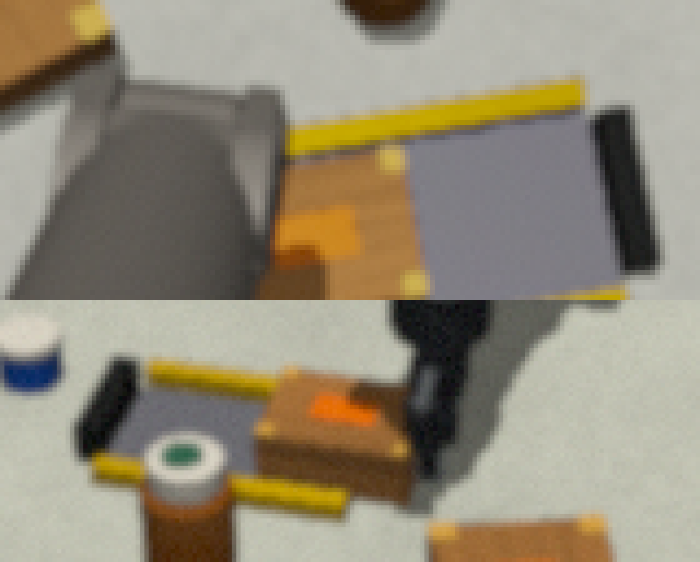

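The box's front edge (405,147)–(427,295) is parallel to the stop and clear of both rails; the odd fit angle came from the hand hiding part of the box. I push on.

Emit:
apply_moves(
  rows=[
    [-0.04,0,0,0.001,0,0],
    [-0.08,0,0,0.001,0,0],
    [-0.12,0,0,0.001,0,0],
    [-0.16,0,0,0.001,0,-0.001],
    [-0.2,0,0,0.001,0,-0.002],
  ],
)

```text
clock: 11.7
tcp_pos: [0.4912, -0.0134, 0.0121]
orientation: [-2.016, -2.408, -0.001]
contact_force: [-0.5, 3.6, -0.7]
grip_width: 0.0426
gripper_force: 1.5
```

```bash
python3 m.py
```

```text
tcp in lane [-5.68594289e-03  2.18467482e-04  1.39600000e+00]
top box (array([ 0.4977, -0.1151, -0.3987]), np.float64(341.9)) lane (array([ 0.4919, -0.0189, -1.3932]), np.float64(186.0))
top [ 0.0956 -0.0111  0.9973] [ 0.0957 -0.0112  0.9946]
now [ 0.4915 -0.0146  0.0122] psi 0.1747 F [-0.2 -0.4  0.4] q [-0.35   0.542  0.314  2.158 -0.345  0.489  0.404] t 11.8
(np.float64(0.4997065500592062), np.float64(-0.06263879860926336), 0.012, 0.17479632679489665) -> [-0.1949 -0.0009  0.0008] [ 0.0002  0.0003 -0.0001]
[(np.int32(441), np.int32(281), np.int32(41), np.int32(37), np.int32(1125)), (np.int32(434), np.int32(374), np.int32(27), np.int32(26), np.int32(439)), (np.int32(185), np.int32(389), np.int32(28), np.int32(11), np.int32(235))]
26
```

```bash
cat > n.py <<'E'
from h import *
L=(.492,-.019,-1.396)
f=r.grab_frame("wrist")
for y in(-.075,-.057,.057,.075): print(y,proj(f,lanept(L,0,y,.018)).round(),proj(f,lanept(L,.02,y,.018)).round())
m=yellow(f,(0,0,640,400));n,l,s,c=cv2.connectedComponentsWithStats(m.astype(np.uint8))
print([[int(v) for v in x] for x in s[1:] if x[4]>25])
t=inlane(L,[*r.get_obs()["tcp_pos"][:2],0]);print(t)
b=(*lanept(L,t[0]+.071,0)[:2],L[2]);print("rear lid corners pred",[proj(f,lanept(b,-.06,y,.05)).round() for y in(-.045,.045)])
s=r.grab_frame("scene")
for d in r.outline_of(s,"paint_box"):
    c=proj(s,(b[0],b[1],.05)).astype(int)
    if d["pixels"][c[1]-3:c[1]+4,c[0]-3:c[0]+4].any():
        cs=[proj(s,x) for x in boxcorners(b,.12,.09,.05)];print("scene rect",d["rect"],"pred corners",np.round(cs,1).tolist(),fit([s],[d["pixels"]],boxmodel,b),b)
cv2.imwrite("pics/c6.png",np.vstack([cv2.resize(s["pixels"][160:220,230:390],(640,240),interpolation=3),f["pixels"][80:]])[:,:,::-1])
E
python3 n.py
```

```text
-0.075 [161. 282.] [167. 319.]
-0.057 [200. 282.] [205. 319.]
0.057 [447. 282.] [442. 318.]
0.075 [486. 282.] [480. 318.]
[[441, 282, 41, 36, 1085], [434, 374, 27, 26, 436], [185, 387, 28, 13, 238]]
[-5.54890525e-03  2.49609534e-04  1.39600000e+00]
rear lid corners pred [array([204., 341.]), array([443., 341.])]
scene rect [275.2, 171.2, 34.4, 30.4] pred corners [[273.2, 188.0], [308.4, 193.2], [314.8, 177.5], [281.0, 172.7]] (array([ 0.50266645, -0.09345909, -1.14536984]), np.float64(132.27337657803585)) (np.float64(0.50338244094476), np.float64(-0.0834537496355893), -1.396)
```

View pics/c6.png

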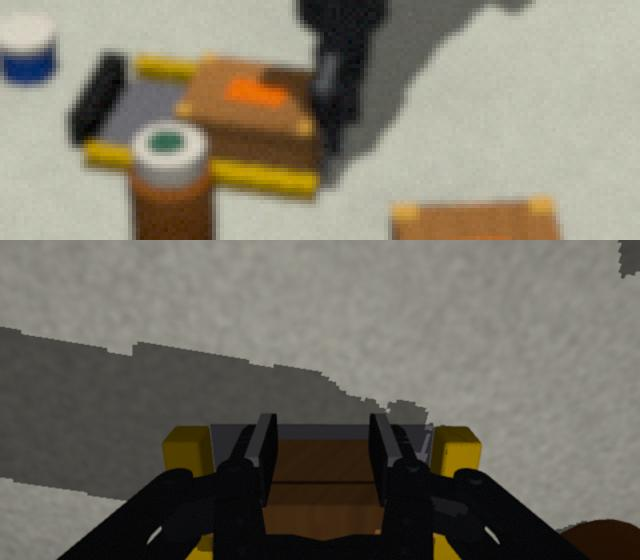

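The wrist view shows the fingers and the box's rear face centred between the rail mouths at (187,425) and (460,425). I continue.

Emit:
apply_moves(
  rows=[
    [-0.04,0,0,0,0,0],
    [-0.08,0,0,0,0,0],
    [-0.12,0,0,0,0,0],
    [-0.16,-0.001,0,0,0,0],
    [-0.2,-0.001,0,0,0,0],
  ],
)

```text
clock: 12.62
tcp_pos: [0.4997, -0.0628, 0.012]
orientation: [-2.017, -2.408, -0.0]
contact_force: [0.0, 2.8, -1.1]
grip_width: 0.0427
gripper_force: 1.0
```

Emit:
apply_moves(
  rows=[
    [-0.015,0,0,0,0,0],
    [-0.03,0,0,0,0,0],
    [-0.045,0,0,0,0,0],
    [-0.06,0,0,0,0,0],
    [-0.072,0,0,0,0,0],
  ],
)

```text
clock: 13.25
tcp_pos: [0.5031, -0.0796, 0.0121]
orientation: [-2.016, -2.409, -0.001]
contact_force: [-0.1, 3.1, 2.8]
grip_width: 0.0425
gripper_force: 2.0
```

```bash
python3 n.py; python3 -c "
from h import *
go()"
```

```text
-0.075 [136. 136.] [144. 185.]
-0.057 [181. 136.] [187. 185.]
0.057 [466. 137.] [460. 185.]
0.075 [511. 137.] [503. 185.]
[[138, 135, 63, 182, 6870], [440, 136, 66, 182, 7032], [185, 375, 28, 25, 382], [433, 374, 28, 26, 468]]
[6.22497861e-02 2.95881807e-04 1.39600000e+00]
rear lid corners pred [array([204., 343.]), array([442., 343.])]
scene rect [253.8, 170.6, 37.1, 27.7] pred corners [[253.7, 185.1], [288.4, 190.2], [295.6, 174.8], [262.2, 170.0]] (array([ 0.50871512, -0.16889726, -1.10262547]), np.float64(148.71081703488144)) (np.float64(0.5151731467089529), np.float64(-0.15021932312200728), -1.396)
now [ 0.5031 -0.0803  0.0121] psi 0.1765 F [0.4 1.  0.7] q [-0.209  0.559  0.307  2.117 -0.335  0.51   0.525] t 13.4
```

Emit:
apply_moves(
  rows=[
    [-0.008,0,0,0,0,0],
    [-0.016,0,0,0,0,0],
    [-0.024,0,0,0,0,0],
    [-0.032,0,0,0,0,0],
    [-0.032,0,0,0,0,0],
  ],
)

```text
clock: 14.02
tcp_pos: [0.5041, -0.0861, 0.0121]
orientation: [-2.014, -2.408, -0.002]
contact_force: [-1.6, 8.5, 5.6]
grip_width: 0.0422
gripper_force: 4.2
```

Emit:
apply_moves(
  rows=[
    [-0.006,0,0,0,0,0],
    [-0.012,0,0,0,0,0],
    [-0.018,0,0,0,0,0],
    [-0.018,0,0,0,0,0],
    [-0.018,0,0,0,0,0],
  ],
)

```text
clock: 14.65
tcp_pos: [0.504, -0.086, 0.012]
orientation: [-2.007, -2.406, -0.005]
contact_force: [-4.7, 20.3, 13.0]
grip_width: 0.0425
gripper_force: 10.4
```

```bash
python3 -c "
from h import *
go();print(inlane((.492,-.019,-1.396),[*r.get_obs()['tcp_pos'][:2],0]))"
```

```text
now [ 0.504 -0.086  0.012] psi 0.1804 F [-4.7 20.3 13. ] q [-0.186  0.562  0.299  2.108 -0.337  0.521  0.545] t 14.65
[6.80603354e-02 1.64874633e-04 1.39600000e+00]
```

The push stopped firmly against the stop, with the TCP at lane x = 68 mm (about 69 mm expected). I back off straight, then lift.

Emit:
apply_moves(
  rows=[
    [0.02,0,0,0,0,0],
    [0.06,0,0,0,0,0],
    [0.12,0,0,0,0,0],
    [0.16,0,-0.15,0,0,0],
    [0.16,0,-0.35,0,0,0],
  ],
)

```text
clock: 15.28
tcp_pos: [0.4967, -0.0514, 0.0994]
orientation: [-2.013, -2.408, 0.003]
contact_force: [1.3, 0.1, 0.8]
grip_width: 0.0428
gripper_force: 0.0
```

Emit:
apply_moves(
  rows=[
    [0,0,-0.25,0,0,0],
    [0.25,0,-0.35,0,0,0],
    [0.5,0,-0.35,0,0,0],
    [0.75,0,-0.35,0,0,0],
    [0.95,0,-0.35,0,0,0],
  ],
)

```text
clock: 15.9
tcp_pos: [0.4553, 0.1837, 0.1874]
orientation: [-2.015, -2.41, -0.002]
contact_force: [0.2, -1.2, -0.8]
grip_width: 0.0424
gripper_force: 0.0
```

```bash
python3 - <<'E'
from h import *
L=(.492,-.019,-1.396);b=lanept(L,.14,0)
f=r.grab_frame("top");c=proj(f,(b[0],b[1],.05)).astype(int)
for d in r.outline_of(f,"paint_box"):
    if d["pixels"][c[1],c[0]]:
        B=fit([f],[d["pixels"]],boxmodel,(b[0],b[1],L[2]));print(B,inlane(L,B[0]))
s=r.grab_frame("scene")
cv2.imwrite("pics/end.png",np.vstack([cv2.resize(f["pixels"][165:245,300:420],(720,480),interpolation=3)[:330],cv2.resize(s["pixels"][165:210,230:350],(720,270),interpolation=3)])[:,:,::-1])
go()
E
```

```text
(array([ 0.51722602, -0.15732499, -1.37858164]), np.float64(6.419031146871567)) [0.14060418 0.00078586 0.01741836]
now [0.4552 0.1845 0.187 ] psi 0.1833 F [ 0.4 -0.5  0.6] q [-0.816  0.232  0.354  2.051 -0.105  0.875 -0.22 ] t 16.05
```

View pics/end.png

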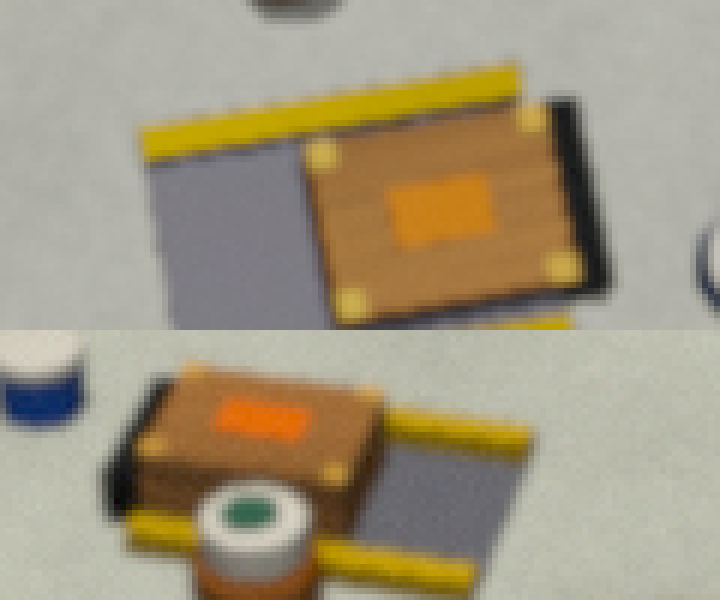

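The box sits home against the black stop (top crop: front edge at about (565,190)), clear of both rails. The fit gives lane x = 140.6 mm, y = 0.8 mm, yaw about 0.017 rad, and the robot is well clear.

```bash
python3 -c "
from h import *
print(r.hand_in())"
```

```text
the job is handed in; nothing more can be done
None
```

The small paint box is home against the black stop, about 1 mm off the lane's centre line, with no sign in the pictures of the box or hand touching either rail, and I handed the job in at about 16 s.

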